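# Wind the bench press down by one turn of its hand wheel

### The arm

A 7-joint arm with a two-finger parallel gripper is mounted at the origin on a cart in front of the work surface, level with it; the furniture and walls round the work are solid. World frame = base frame: x ahead of the robot, y to its left, z up, the work surface at z = 0. Lengths are in m, angles in degrees, forces in N, time in s.
With the tool pointing down it reaches from about 0.4 to 0.75 m from the base axis. Payload 19.5 kg.
Tool frame: the origin (TCP) lies at the very end of the fingers, on their centre line; the grasp point (between the pads) lies 19 mm behind it (robot.grip_point_offset is the distance from the TCP to the grasp point, in m); z points along the fingers, y is the line along which they close (so a half turn about z gives the same grasp; the last joint's range is limited). The gripper opens to 85 mm and grips with 20 to 120 N. Pads are 22 mm wide; open, the fingers measure 114 mm over their backs; the gripper's body (76 mm by 85 mm) begins 54 mm behind the grasp point. The pads swing forward as they close: fully open they stand 13 mm farther back than shut.
Start: joints at [65.449, 40.479, -1.581, 85.061, 1.261, 54.483, -4.326], TCP at [0.217, -0.532, 0.195] pointing down, gripper open.
Joint ranges: [-155.06, 155.06], [-18.47, 123.98], [-90, 86.84], [0, 140.48], [-83.41, 263.41], [0, 116], [-161.91, 161.91]. Speed limits (degrees/s): [108.29, 108.29, 147.25, 147.25, 172.46, 172.46, 172.46].

### API

Orientations are given as a 3x3 rotation matrix whose columns are the frame's x, y, z axes.
In Python, from station import telemetry, viewer, job, robot gives the robot as it stands.
- The arm moves only by the tool arm_command, never from a script. Its argument "increments" is one flat list of numbers, 5 for each row, row after row: the opening, from 0 (shut) to 1 (fully open), then the shift along the world's x, y, z in mm, then the turn about the world's z in rad. In form: [claw, dx, dy, dz, yaw, claw, dx, dy, dz, yaw, ...]. A call has 1 to 8 rows; each row is the pose to reach, as a shift and turn from the pose commanded when the call began; what a row does not reach only later rows make up. A row lasts 1/12 s, in which the tool goes at most 41.7 mm and 7.16 degrees, less where a joint would pass 70% of its speed; a pose out of reach is approached as far as the arm can. A call with a gripper value outside its range is refused whole. The fingers move at their own pace and stop on an object; "newtons" is the grip in N (left out, the last holds). Time passes only in rows, so rows that repeat a pose let the fingers close. It gives the time, the measured TCP pose, the force, the opening and the grip force at its end, in the units of the state.
- telemetry.observe(): the state, without advancing time (a new reading comes with each control period).
- viewer.read_camera(name): name is "side" or "top"; returns the picture (480x640x3 uint8, blue, green, red); there is no depth.
- viewer.calibration(name): a dict with "fovy" (degrees; the focal length in pixels is half the picture's height over the tangent of half this angle, whatever the lens; pixels are square), "cx", "cy" (the principal point, pixels), "k1" (the pictures are not rectified: a ray, as slopes to the right and down, at radius r is drawn at 1 + k1 r^2 times it, then the intrinsics apply), "R" (3x3) and "t" (3): a world point X has camera coordinates R X + t. Camera axes: x right, y down, z forward; pixel columns grow to the right and rows downward; lengths in m; the calibration is good to about 2 mm. A picture is of the moment at which its call begins. calibration takes no time and is no camera call.
- job.job_done(): hands the job in; it is judged then, once.
The state is a dict: "time": time; "qpos": joint angles; "dq": joint speeds; "joint_torque": joint torques, N m; "tcp_pos": TCP position; "orientation": TCP orientation; "wrist_force": force on the tool from outside, world axes, zero at the start; "moment": the same for the moment, N m; "gripper_width": opening from 0.0 (shut) to 1.0 (fully open); "gripper_force": force on a finger pad.
Only numpy, scipy, OpenCV 4.12 (cv2) and the standard library are available. Lean on these libraries where they do the work, as an engineer would, in place of code of your own. Each camera call takes 0.05 s, during which the arm holds its last target. There are 200 camera calls.

### The job

Bring the small bench press down by exactly one full turn: with the fingertips, gently push the upright handle of its hand wheel round clockwise (seen from above) through one complete turn, so that the handle stops where it stood at the start. Only push, do not grip the handle, and leave the sanding block under the platen and the loose things round the press undisturbed.

Things in the scene. Friction and masses are not known exactly. Their poses are not given: they have to be found in the camera images.
- press: small grey screw press fixed to the desk, bed 120 x 150 mm, two steel columns and a crosshead, 132 mm high without the wheel. Origin: centre of the bed's underside on the desk top, z up; the wheel's axis is vertical above it.
- wheel_centre (a point): centre of the grey three-spoked hand wheel that lies level on top of the press, on its vertical axis in the mid-plane of the rim (148 mm above the desk). The rim circle has a radius of 70 mm and is a round bar 14 mm thick, so its top is 7 mm above this point; the hub's top is 12 mm above it, and the bright screw that comes through the hub stands at most 45 mm above it, 13 mm across.
- wheel_handle: upright pale wooden handle on the wheel's rim, 22 mm in diameter, carried round with the wheel; it spins freely on its own pin, like any crank handle, so its own yaw means nothing. Origin: on the handle's axis in the mid-plane of the rim, 70 mm from the wheel's axis; the handle rises 55 mm above this point (top 203 mm above the desk) and clears the rim by 48 mm.
- wheel (a joint): angle of the hand wheel in rad, growing clockwise seen from above, 2 pi per turn; its starting value is anywhere from -2.6 to 2.6. The wheel has friction (about 3 N at the handle moves it) and stays where it is left. Each clockwise turn lowers the platen 6 mm.
- sanding_block: wooden sanding block 24 x 98 x 17 mm lying loose on the press bed under the platen. Origin: centre of its underside.
- glue_bottle: small white glue bottle with a red spout, 45 mm wide and 104 mm high, standing loose beyond the press. Origin: centre of its underside.
- tape_roll: roll of black tape lying flat, 46 mm wide, 18 mm high, loose beyond the press. Origin: centre of its underside.
- flux_brush: stubby brush with a wooden handle, 94 mm long, 21 mm thick, lying loose on the leather mat left of the press. Origin: centre of its underside.

How it is judged (in metres and radians):
On the way:
1. the fingers push the handle through the far half of its circle (over 100 mm from where it stood) (distance of wheel_handle from where it was at the start of the episode above 0.1 m and contact force between the fingers and wheel_handle above 0.3 N), for 0.1 s.
At the end, for the whole second after the job is handed in: The wheel has made one clockwise turn and is at rest, with its handle within 15 mm (about 12 degrees) of where it stood at the start; the sanding block, glue bottle, tape roll and brush are within 10 mm of where they were (value of joint wheel between 3.1 and 9.4 rad and distance of wheel_handle from where it was at the start of the episode below 0.015 m and velocity of joint wheel between -0.05 and 0.05 rad/s and distance of each of sanding_block, glue_bottle, tape_roll, flux_brush from where it was at the start of the episode below 0.01 m); the robot touches nothing.
It fails at once if the handle is gripped or pushed roughly (over 30 N) (contact force between the fingers and wheel_handle above 30 N).
It fails at once if a bystander is lifted, knocked or pushed away (over 20 mm) (distance of any of sanding_block, glue_bottle, tape_roll, flux_brush from where it was at the start of the episode above 0.02 m).
It also fails if it takes over 58 s, if anything falls off the work surface, if the arm or the gripper's body presses on something with over 40 N, if the wrist force passes 120 N, or if a joint passes its speed limit or range.

## Working session

There is one attempt and no reset: what is moved stays moved. The work goes in short steps, Python scripts to look and compute and a tool call to move; the robot and the scene stay as the last step left them, time stands still between calls to the robot, and variables do not carry over. Pictures are saved under pics/ and viewed, at most 10 in all, crops included, and the job is handed in when it is done.

Besides the shell and the picture viewer there is one more tool, called by a JSON object that holds its "api" and its "payload". arm_command: Moves the arm, as the interface text tells. Its arguments: {"type":"object","properties":{"increments":{"type":"array"},"newtons":{"type":"number"}},"required":["increments"]}

```bash
mkdir -p pics
cat > h.py <<'E'
import numpy as np, cv2
from station import telemetry, viewer, job, robot
def K(n):
    c=viewer.calibration(n); f=240/np.tan(np.radians(c["fovy"])/2)
    return c,np.array([[f,0,c["cx"]],[0,f,c["cy"]],[0,0,1]]),np.array([c["k1"],0,0,0,0.])
def proj(n,P):
    c,k,d=K(n); R=np.array(c["R"]); 
    return cv2.projectPoints(np.array(P,float).reshape(-1,3),cv2.Rodrigues(R)[0],np.array(c["t"],float),k,d)[0][:,0]
def atz(n,uv,z):
    c,k,d=K(n); R=np.array(c["R"]);t=np.array(c["t"])
    p=cv2.undistortPoints(np.array(uv,float).reshape(-1,1,2),k,d)[:,0]
    r=np.c_[p,np.ones(len(p))]@R; o=-R.T@t
    return o+r*((z-o[2])/r[:,2])[:,None]
E
python3 - <<'E'
from h import *
for n in("top","side"):
    cv2.imwrite(f"pics/{n}0.png",viewer.read_camera(n)); c=K(n)[0]; print(n,c["k1"],-np.array(c["R"]).T@np.array(c["t"]))
s=telemetry.observe();print(s["orientation"],s["tcp_pos"],s["wrist_force"])
E
```

```text
top -0.16950867727151847 [0.32170015 0.35115334 1.19981218]
side -0.021654985498087243 [0.7289925  0.97263143 0.70272655]
[[ 9.26114495e-01  3.77242367e-01 -3.71054644e-04]
 [ 3.77242549e-01 -9.26114096e-01  8.60239768e-04]
 [-1.91200503e-05 -9.36658118e-04 -9.99999561e-01]] [ 0.21682406 -0.53227421  0.19500357] [ 0.44297049  0.05906617 -0.16588312]
```

View pics/top0.png

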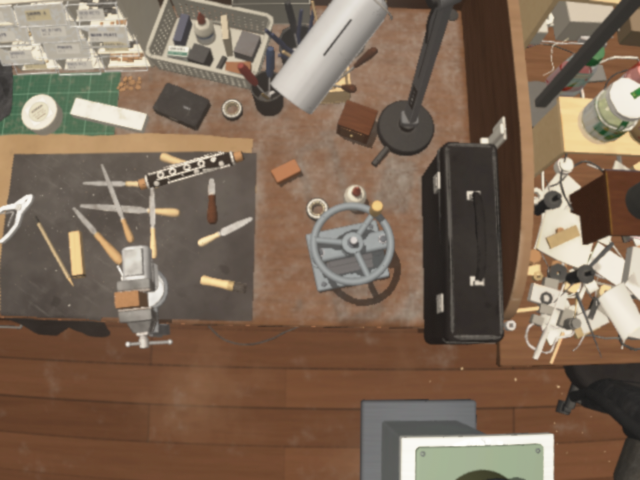

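View pics/side0.png

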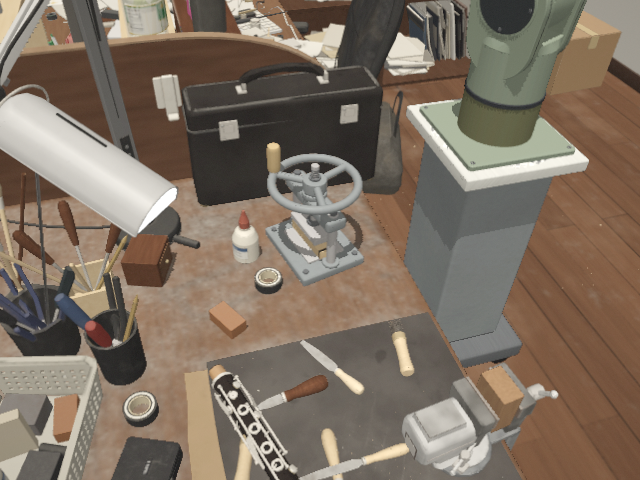

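The top view shows the wheel centred at about (352,244), with the handle top at (377,207). The black case is on the right at columns 425-500. The side view shows the handle top at (273,147), with the glue bottle and tape beyond the press. Next I refine the wheel and handle positions and find the height of the case.

Run:
```python
from h import *
from scipy.optimize import least_squares
im=cv2.imread("pics/top0.png");sd=cv2.imread("pics/side0.png")
print("centre",atz("top",[[352,243]],.148+.01),"handle top",atz("top",[[377,207]],.203))
def tri(a,b):
    r=least_squares(lambda X:np.r_[proj("top",X)[0]-a,proj("side",X)[0]-b],[.5,0,.15]);return r.x.round(3),abs(r.fun).max().round(1)
print("handle",tri([377,206],[273,146]))
print("case corner near (left-front top)",tri([443,342],[377,68]),"left-back", tri([446,146],[187,90]))
print("case handle", tri([478,220],[285,70]))
print("case left edge at z .16:",atz("top",[[425,300],[425,180]],.16))
# overlay from the estimate
c=atz("top",[[352,243]],.155)[0]
big=im.copy()
th=np.linspace(0,2*np.pi,180)
for n,g in(("top",im),("side",sd)):
    for z in (.148,):
        for r in(.063,.077):
            P=np.c_[c[0]+r*np.cos(th),c[1]+r*np.sin(th),0*th+z]
            for u in proj(n,P): cv2.circle(g,tuple(int(round(v*16)) for v in u),8,(0,0,255),-1,shift=4)
A=cv2.resize(im[180:300,290:450],None,fx=5,fy=5)[:600,:800]
B=cv2.resize(sd[120:290,220:400],None,fx=3,fy=3)
cv2.imwrite("pics/ov.png",np.hstack([cv2.resize(A,(560,420)),cv2.resize(B,(240,227)) if 0 else np.zeros((420,1,3),np.uint8)]))
cv2.imwrite("pics/ovs.png",B)
```

```text
centre [[0.51182505 0.27183317 0.158     ]] handle top [[0.56809085 0.23150668 0.203     ]]
handle (array([0.57 , 0.231, 0.202]), np.float64(0.2))
case corner near (left-front top) (array([0.346, 0.126, 0.253]), np.float64(7.9)) left-back (array([0.677, 0.113, 0.25 ]), np.float64(5.4))
case handle (array([0.524, 0.073, 0.254]), np.float64(7.5))
case left edge at z .16: [[0.41040077 0.14166478 0.16      ]
 [0.63170136 0.13650041 0.16      ]]
```

View pics/ov.png

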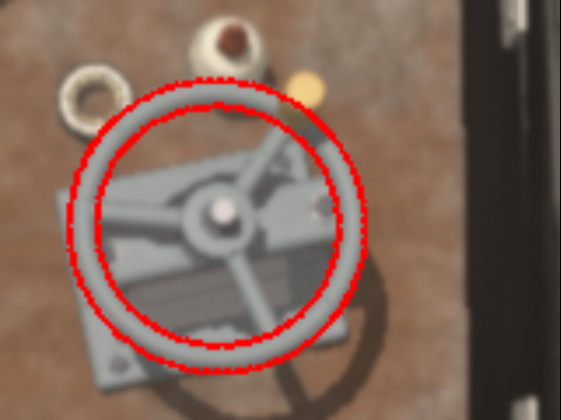

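View pics/ovs.png

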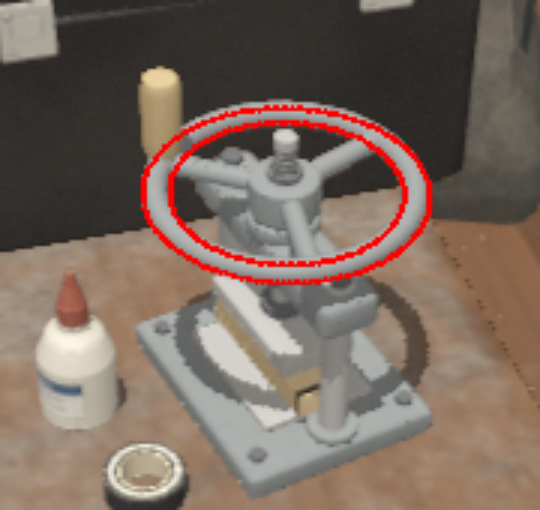

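Run:
```python
from h import *
from scipy.optimize import least_squares
b=atz("side",[[200,205]],0)[0];print("case bottom back-left",b)
for z in(.15,.2,.25,.3): print(z,proj("side",[b[0],b[1],z]).round(),proj("top",[b[0],b[1],z]).round())
def tri(a,b):
    r=least_squares(lambda X:np.r_[proj("top",X)[0]-a,proj("side",X)[0]-b],[.7,0.3,.15]);return r.x.round(3),abs(r.fun).max().round(1)
print("lamp mouth",tri([297,108],[150,230]), "lamp joint", tri([408,116],[122,145]))
```

```text
case bottom back-left [0.69048906 0.09465846 0.        ]
0.15 [[190. 139.]] [[445. 152.]]
0.2 [[186. 114.]] [[451. 143.]]
0.25 [[182.  87.]] [[458. 133.]]
0.3 [[178.  58.]] [[465. 123.]]
lamp mouth (array([0.768, 0.372, 0.19 ]), np.float64(5.8)) lamp joint (array([0.781, 0.16 , 0.186]), np.float64(16.8))
```

{"api": "arm_command", "payload": {"increments": [0,0,0,40,0,0,0,0,80,0,0,0,0,120,0,0,10,20,155,0.1,0,25,50,180,0.2,0,40,85,190,0.3,0,55,120,190,0.4,0,70,155,190,0.5]}}

```text
time: 0.77
tcp_pos: [0.2873, -0.3758, 0.3857]
orientation: [[0.628, 0.778, 0.0], [0.778, -0.628, -0.001], [-0.0, 0.001, -1.0]]
wrist_force: [1.4, -0.2, 0.4]
gripper_width: 0.0
gripper_force: 0.0
```

{"api": "arm_command", "payload": {"increments": [0,25,32,0,0.1,0,50,64,0,0.2,0,75,96,0,0.3,0,98,130,0,0.4,0,120,165,0,0.5,0,142,200,0,0.6,0,162,235,0,0.687,0,182,270,0,0.687]}}

```text
time: 1.43
tcp_pos: [0.4694, -0.1057, 0.3853]
orientation: [[-0.009, 1.0, -0.0], [1.0, 0.009, 0.0], [0.0, -0.0, -1.0]]
wrist_force: [0.7, -1.7, -0.1]
gripper_width: -0.001
gripper_force: 0.0
```

{"api": "arm_command", "payload": {"increments": [0,15,38,0,0,0,30,76,0,0,0,45,114,0,0,0,60,152,0,0,0,75,190,0,0,0,90,228,0,0,0,105,266,0,0,0,112,304,0,0]}}

```text
time: 2.1
tcp_pos: [0.5816, 0.1982, 0.3845]
orientation: [[-0.002, 1.0, -0.001], [1.0, 0.002, -0.001], [-0.001, -0.001, -1.0]]
wrist_force: [0.1, -0.8, 0.8]
gripper_width: 0.001
gripper_force: 0.0
```

{"api": "arm_command", "payload": {"increments": [0,0,40,0,0,0,0,82,-10,0,0,0,82,-50,0,0,0,82,-90,0,0,0,82,-130,0,0,0,82,-165,0,0,0,82,-200,0,0,0,82,-215,0]}}

```text
time: 2.77
tcp_pos: [0.5793, 0.2774, 0.1658]
orientation: [[-0.003, 1.0, -0.005], [1.0, 0.003, -0.003], [-0.003, -0.005, -1.0]]
wrist_force: [0.2, 0.4, -0.7]
gripper_width: 0.0
gripper_force: 0.0
```

Run:
```python
from h import *
a=viewer.read_camera("side")[90:290,180:400];t=viewer.read_camera("top")[170:300,290:450]
cv2.imwrite("pics/a1.png",np.hstack([cv2.resize(a,(440,400)),cv2.resize(t,(360,400))]))
s=telemetry.observe();print(s["tcp_pos"],s["wrist_force"],s["qpos"])
# plan: stick centre on 70 mm circle, angle from ~0 clockwise
c=np.array([512,272])
for a in range(10,-375,-6): print(a,(c+70*np.array([np.cos(np.radians(a)),np.sin(np.radians(a))])).round(),end="; ")
```

```text
[0.57980322 0.27773664 0.16768032] [-0.09439105 -0.05575089  0.44925395] [-19.30498011  49.70404243 -21.70370203  70.50851586  18.36043713
  63.38196616 -42.09904623]
10 [581. 284.]; 4 [582. 277.]; -2 [582. 270.]; -8 [581. 262.]; -14 [580. 255.]; -20 [578. 248.]; -26 [575. 241.]; -32 [571. 235.]; -38 [567. 229.]; -44 [562. 223.]; -50 [557. 218.]; -56 [551. 214.]; -62 [545. 210.]; -68 [538. 207.]; -74 [531. 205.]; -80 [524. 203.]; -86 [517. 202.]; -92 [510. 202.]; -98 [502. 203.]; -104 [495. 204.]; -110 [488. 206.]; -116 [481. 209.]; -122 [475. 213.]; -128 [469. 217.]; -134 [463. 222.]; -140 [458. 227.]; -146 [454. 233.]; -152 [450. 239.]; -158 [447. 246.]; -164 [445. 253.]; -170 [443. 260.]; -176 [442. 267.]; -182 [442. 274.]; -188 [443. 282.]; -194 [444. 289.]; -200 [446. 296.]; -206 [449. 303.]; -212 [453. 309.]; -218 [457. 315.]; -224 [462. 321.]; -230 [467. 326.]; -236 [473. 330.]; -242 [479. 334.]; -248 [486. 337.]; -254 [493. 339.]; -260 [500. 341.]; -266 [507. 342.]; -272 [514. 342.]; -278 [522. 341.]; -284 [529. 340.]; -290 [536. 338.]; -296 [543. 335.]; -302 [549. 331.]; -308 [555. 327.]; -314 [561. 322.]; -320 [566. 317.]; -326 [570. 311.]; -332 [574. 305.]; -338 [577. 298.]; -344 [579. 291.]; -350 [581. 284.]; -356 [582. 277.]; -362 [582. 270.]; -368 [581. 262.]; -374 [580. 255.];
```

View pics/a1.png

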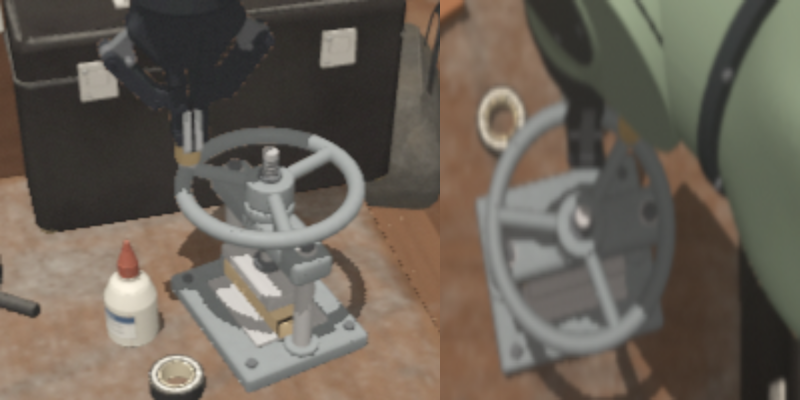

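The crop shows the shut fingertips at about (190,140), just behind the handle on its anticlockwise side and clear of the rim. I can start pushing.

{"api": "arm_command", "payload": {"increments": [0,1,-5,1,0,0,1,-10,1,0,0,0,-15,1,0,0,0,-20,1,0,0,-1,-25,1,0,0,-3,-32,1,0,0,-6,-39,1,0,0,-10,-45,1,0]}}

```text
time: 3.53
tcp_pos: [0.5707, 0.2324, 0.1714]
orientation: [[-0.003, 1.0, 0.0], [1.0, 0.003, -0.0], [-0.0, 0.0, -1.0]]
wrist_force: [-1.0, -0.0, -0.1]
gripper_width: 0.001
gripper_force: 0.0
```

Run:
```python
from h import *
a=viewer.read_camera("side")[90:290,180:400]
cv2.imwrite("pics/a2.png",cv2.resize(a,(660,600)))
s=telemetry.observe();print(s["tcp_pos"],s["wrist_force"])
```

```text
[0.57029158 0.23135716 0.17159648] [-0.78208586 -2.03805244  0.27615803]
```

View pics/a2.png

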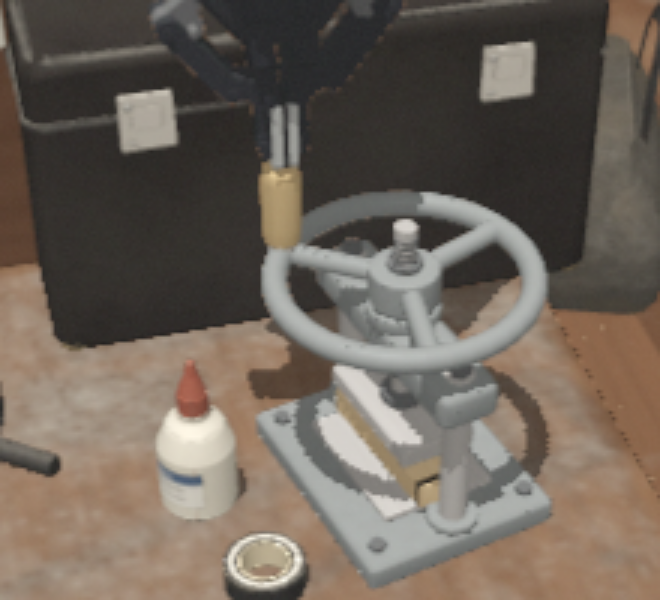

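Run:
```python
from h import *
f=lambda P:(proj("side",P)-[180,90])*3
print("tcp now in a2 crop",f([.5703,.2314,.1716]),"+38mm",f([.5703,.2314,.2096]))
print("tcp before, in a1 crop",f([.5798,.2777,.1677])*2/3)
print("handle top est",f([.57,.231,.203]), "base",f([.57,.231,.155]))
s=telemetry.observe();print(s["tcp_pos"],s["gripper_width"],s["time"])
```

```text
tcp now in a2 crop [[281.72907915 216.55157266]] +38mm [[279.54463259 156.44704303]]
tcp before, in a1 crop [[189.77182812 183.67254489]]
handle top est [[280.31507355 166.64022899]] base [[283.01527067 241.26274402]]
[0.57029158 0.23135716 0.17159648] 0.004453523246905668 3.5833
```

The handle hasn't moved, and the fingertips appear to be above its top, at crop (285,165). I'll back off and measure the true height of the tips.

{"api": "arm_command", "payload": {"increments": [0,4,20,0,0,0,8,40,0,0,0,10,60,0,0,0,10,70,0,0,0,10,70,0,0,0,10,70,0,0]}}

```text
time: 4.08
tcp_pos: [0.5807, 0.3031, 0.1712]
orientation: [[-0.003, 1.0, -0.0], [1.0, 0.003, -0.001], [-0.001, -0.0, -1.0]]
wrist_force: [0.1, -1.2, 0.3]
gripper_width: -0.001
gripper_force: 0.0
```

Run:
```python
from h import *
a=viewer.read_camera("side")[80:200,220:340].copy()
s=telemetry.observe();p=s["tcp_pos"];print(p,s["wrist_force"])
g=cv2.resize(a,(600,600),interpolation=cv2.INTER_CUBIC)
for dz in(0,.01,.02,.03,.04): 
    u=(proj("side",[p[0],p[1],p[2]+dz])[0]-[220,80])*5; print(dz,u); cv2.line(g,(int(u[0])+40,int(u[1])),(int(u[0])+70,int(u[1])),(0,0,255),1)
cv2.imwrite("pics/a3.png",g)
```

```text
[0.58101916 0.30241693 0.17136402] [-0.13712103 -0.63895875 -0.80642709]
0 [289.00206623 547.65808888]
0.01 [288.15576471 521.34525546]
0.02 [287.29663978 494.61386663]
0.03 [286.42440902 467.45417237]
0.04 [285.53878206 439.85612844]
```

View pics/a3.png

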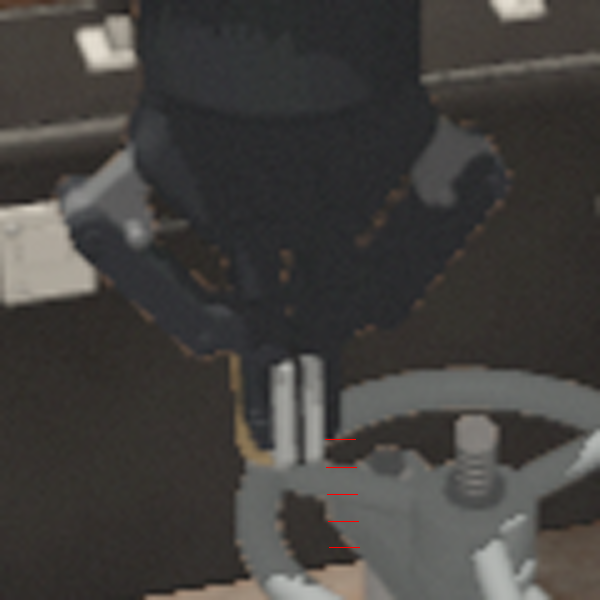

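The tips are drawn about 30 mm above the reported TCP, so they passed over the handle. I'll lower carefully and watch the force.

{"api": "arm_command", "payload": {"increments": [0,0,0,-8,0,0,0,0,-16,0,0,0,0,-22,0,0,0,0,-28,0,0,0,0,-28,0]}}

```text
time: 4.55
tcp_pos: [0.5805, 0.3029, 0.1418]
orientation: [[-0.003, 1.0, -0.002], [1.0, 0.003, -0.001], [-0.001, -0.002, -1.0]]
wrist_force: [-0.4, -0.4, -0.4]
gripper_width: 0.001
gripper_force: 0.0
```

Run:
```python
from h import *
a=viewer.read_camera("side")[80:200,220:340].copy()
s=telemetry.observe();p=s["tcp_pos"];print(p,s["wrist_force"])
g=cv2.resize(a,(600,600),interpolation=cv2.INTER_CUBIC)
for dz in(0,.01,.02,.03,.04): 
    u=(proj("side",[p[0],p[1],p[2]+dz])[0]-[220,80])*5; cv2.line(g,(int(u[0])+40,int(u[1])),(int(u[0])+70,int(u[1])),(0,0,255),1)
cv2.imwrite("pics/a4.png",g)
```

```text
[0.58067326 0.30317278 0.14259568] [1.38154442 0.34859203 0.64350401]
```

View pics/a4.png

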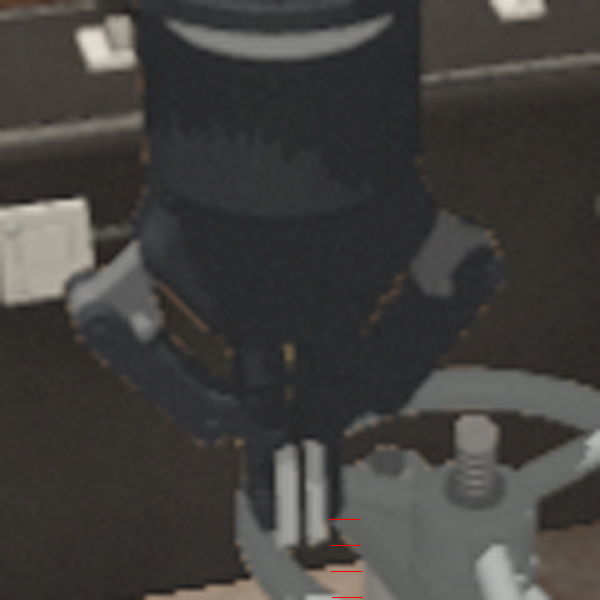

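The tips are now at crop row 543, a true z of about 0.172, with no contact. I'll push along the circle with the tips 5 mm higher.

{"api": "arm_command", "payload": {"increments": [0,1,-10,5,0,0,1,-20,5,0,0,1,-27,5,0,0,1,-34,5,0,0,0,-41,5,0,0,-1,-48,5,0,0,-3,-55,5,0,0,-6,-62,5,0]}}

```text
time: 5.27
tcp_pos: [0.5748, 0.2413, 0.1485]
orientation: [[-0.003, 1.0, 0.0], [1.0, 0.003, 0.001], [0.001, 0.0, -1.0]]
wrist_force: [2.2, 3.1, 0.0]
gripper_width: 0.001
gripper_force: 1.7
```

Contact is at about 4 N, so the push is working. I continue round the circle.

{"api": "arm_command", "payload": {"increments": [0,-4,-6,0,0,0,-8,-12,0,0,0,-13,-18,0,0,0,-18,-23,0,0,0,-24,-27,0,0,0,-30,-31,0,0,0,-37,-34,0,0,0,-44,-36,0,0]}}

```text
time: 5.93
tcp_pos: [0.5307, 0.2047, 0.1485]
orientation: [[-0.003, 1.0, 0.001], [1.0, 0.003, -0.0], [-0.0, 0.001, -1.0]]
wrist_force: [3.6, 0.0, 0.0]
gripper_width: -0.0
gripper_force: 1.5
```

{"api": "arm_command", "payload": {"increments": [0,-7,-2,0,0,0,-14,-3,0,0,0,-21,-3,0,0,0,-29,-2,0,0,0,-36,-1,0,0,0,-43,1,0,0,0,-50,4,0,0,0,-56,8,0,0]}}

```text
time: 6.6
tcp_pos: [0.4741, 0.2134, 0.1484]
orientation: [[-0.003, 1.0, -0.0], [1.0, 0.003, -0.001], [-0.001, -0.0, -1.0]]
wrist_force: [0.6, -2.7, 0.2]
gripper_width: 0.002
gripper_force: 1.4
```

{"api": "arm_command", "payload": {"increments": [0,-6,4,0,0,0,-12,9,0,0,0,-17,14,0,0,0,-21,20,0,0,0,-25,26,0,0,0,-28,33,0,0,0,-30,40,0,0,0,-32,47,0,0]}}

```text
time: 7.27
tcp_pos: [0.4426, 0.2612, 0.1483]
orientation: [[-0.003, 1.0, -0.0], [1.0, 0.003, -0.0], [-0.0, -0.0, -1.0]]
wrist_force: [0.3, -2.4, -0.0]
gripper_width: -0.004
gripper_force: 1.6
```

{"api": "arm_command", "payload": {"increments": [0,-1,7,0,0,0,-1,14,0,0,0,0,22,0,0,0,1,29,0,0,0,3,36,0,0,0,6,43,0,0,0,10,49,0,0,0,14,55,0,0]}}

```text
time: 7.93
tcp_pos: [0.4573, 0.316, 0.1483]
orientation: [[-0.003, 1.0, -0.0], [1.0, 0.003, -0.0], [-0.0, -0.0, -1.0]]
wrist_force: [-2.6, -4.1, 0.2]
gripper_width: -0.004
gripper_force: 1.6
```

{"api": "arm_command", "payload": {"increments": [0,5,6,0,0,0,10,11,0,0,0,16,15,0,0,0,22,19,0,0,0,29,22,0,0,0,36,24,0,0,0,43,26,0,0,0,50,27,0,0]}}

```text
time: 8.6
tcp_pos: [0.5071, 0.3434, 0.1483]
orientation: [[-0.003, 1.0, -0.001], [1.0, 0.003, 0.001], [0.001, -0.001, -1.0]]
wrist_force: [-4.2, -0.4, 0.4]
gripper_width: 0.001
gripper_force: 1.6
```

{"api": "arm_command", "payload": {"increments": [0,7,0,0,0,0,15,-1,0,0,0,22,-2,0,0,0,29,-4,0,0,0,36,-7,0,0,0,42,-11,0,0,0,48,-15,0,0,0,54,-20,0,0]}}

```text
time: 9.27
tcp_pos: [0.5615, 0.3223, 0.1484]
orientation: [[-0.003, 1.0, 0.0], [1.0, 0.003, 0.0], [0.0, 0.0, -1.0]]
wrist_force: [-3.0, 0.8, -0.7]
gripper_width: 0.003
gripper_force: 1.9
```

{"api": "arm_command", "payload": {"increments": [0,5,-5,0,0,0,9,-11,0,0,0,13,-17,0,0,0,16,-24,0,0,0,18,-31,0,0,0,20,-38,0,0,0,21,-43,0,0,0,21,-43,0,0]}}

```text
time: 9.93
tcp_pos: [0.5824, 0.2778, 0.1485]
orientation: [[-0.002, 1.0, 0.0], [1.0, 0.002, -0.001], [-0.001, 0.0, -1.0]]
wrist_force: [-0.1, 0.0, 0.4]
gripper_width: 0.0
gripper_force: 0.0
```

Run:
```python
from h import *
a=viewer.read_camera("side");t=viewer.read_camera("top");cv2.imwrite("pics/s5.png",a)
s=telemetry.observe();p=s["tcp_pos"];print(p,s["wrist_force"])
g=cv2.resize(a[100:220,230:390],(800,600),interpolation=cv2.INTER_CUBIC)
for th in range(-60,0,5):
    P=[.512+.07*np.cos(np.radians(th)),.272+.07*np.sin(np.radians(th)),.203]
    u=(proj("side",P)[0]-[230,100])*5; cv2.circle(g,(int(u[0]),int(u[1])),3,(0,0,255) if th!=-35 else (0,255,0),-1);print(th,u.round())
cv2.imwrite("pics/a5.png",g)
```

```text
[0.58199609 0.27907443 0.14845379] [-0.43689323  0.09499516 -0.28098918]
-60 [273. 185.]
-55 [260. 192.]
-50 [248. 201.]
-45 [237. 209.]
-40 [228. 219.]
-35 [220. 229.]
-30 [213. 239.]
-25 [209. 250.]
-20 [205. 261.]
-15 [204. 272.]
-10 [204. 283.]
-5 [206. 295.]
```

View pics/a5.png

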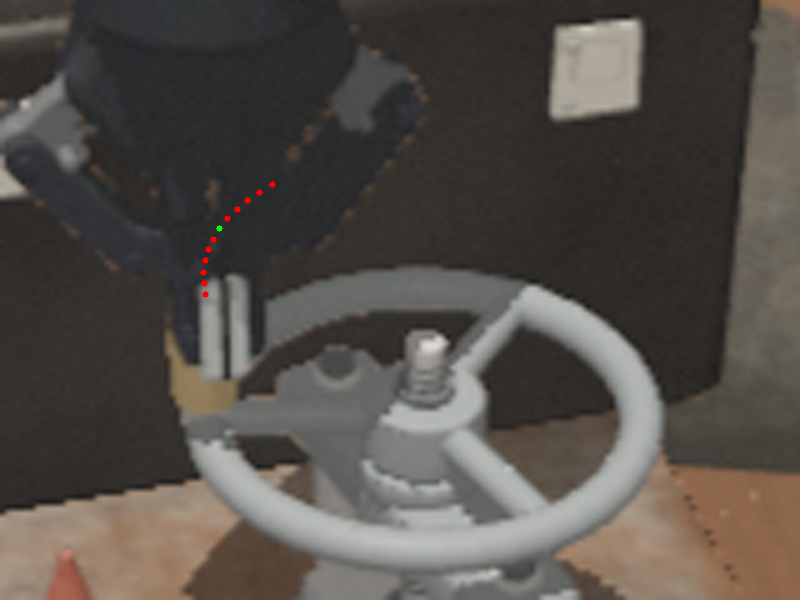

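The handle base is at crop (205,405), about 20° short of the start. I'll push slowly through the remainder, then back off.

{"api": "arm_command", "payload": {"increments": [0,0,-5,0,0,0,0,-9,0,0,0,0,-13,0,0,0,-1,-17,0,0,0,-2,-20,0,0,0,-2,-23,0,0,0,-3,-25,0,0,0,-3,-26,0,0]}}

```text
time: 10.7
tcp_pos: [0.5788, 0.2532, 0.1484]
orientation: [[-0.003, 1.0, -0.0], [1.0, 0.003, 0.0], [0.0, -0.0, -1.0]]
wrist_force: [-0.9, 3.9, -0.6]
gripper_width: 0.001
gripper_force: 1.6
```

{"api": "arm_command", "payload": {"increments": [0,1,10,0,0,0,3,30,0,0,0,3,50,20,0,0,3,50,60,0,0,3,60,95,0,0,3,90,130,0,0,3,125,150,0,0,3,160,160,0]}}

```text
time: 11.37
tcp_pos: [0.5829, 0.3982, 0.3059]
orientation: [[-0.003, 1.0, 0.003], [1.0, 0.003, 0.002], [0.002, 0.003, -1.0]]
wrist_force: [0.3, -0.3, -0.3]
gripper_width: 0.001
gripper_force: 0.0
```

{"api": "arm_command", "payload": {"increments": [0,0,30,20,0,0,0,60,40,0,0,0,70,60,0,0,0,70,60,0]}}

```text
time: 11.7
tcp_pos: [0.5747, 0.4413, 0.3393]
orientation: [[0.011, 1.0, 0.004], [1.0, -0.011, 0.01], [0.01, 0.004, -1.0]]
wrist_force: [0.5, -1.9, -0.0]
gripper_width: 0.002
gripper_force: 0.0
```

Run:
```python
from h import *
a=viewer.read_camera("side");t=viewer.read_camera("top");cv2.imwrite("pics/s6.png",a);cv2.imwrite("pics/t6.png",t)
s=telemetry.observe();print(s["tcp_pos"],s["wrist_force"],s["time"])
def handle(im,box):
    x0,y0,x1,y1=box;h=cv2.cvtColor(im[y0:y1,x0:x1],cv2.COLOR_BGR2HSV)
    m=cv2.inRange(h,(10,70,140),(28,255,255));n,l,st,ce=cv2.connectedComponentsWithStats(m)
    return [(int(st[i,4]),(ce[i]+[x0,y0]).round(1)) for i in range(1,n) if st[i,4]>15]
for n,b in(("side",(255,130,300,190)),("top",(360,190,400,225))):
    print(n,"before",handle(cv2.imread(f"pics/{n}0.png"),b),"now",handle({"side":a,"top":t}[n],b))
m=cv2.absdiff(a,cv2.imread("pics/side0.png"))[200:420,200:450];print(m.mean())
cv2.imwrite("pics/v6.png",np.hstack([cv2.resize(a[90:390,180:440],(400,460)),cv2.resize(t[130:330,200:430],(400,460))]))
```

```text
[0.57426542 0.44241357 0.34055413] [ 0.3140523   0.01627516 -0.98762742] 11.8
side before [(346, array([273.1, 156.5]))] now [(336, array([272.7, 156.7]))]
top before [(240, array([375. , 200.6])), (118, array([394.1, 217.1])), (24, array([362.1, 218.5]))] now [(121, array([376.6, 204.9]))]
6.194533333333333
```

View pics/v6.png

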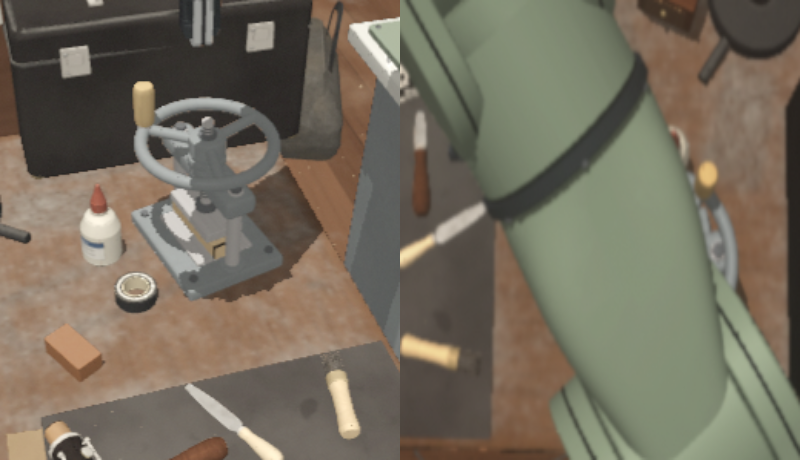

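The handle is back within half a pixel of its starting position in the side view: (272.7,156.7) against (273.1,156.5). The bottle, tape, block and brush look unmoved.

```bash
python3 -c "
from station import job; print(job.job_done())"
```

```text
the job is handed in; nothing more can be done
None
```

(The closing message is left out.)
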